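# Show the bombilla's filter to the close-up camera

## Task

Draw the metal bombilla up out of the gourd, leaving the gourd standing upright in its plastic holder, and show its filter to the close-up camera so that it can be checked for clogged holes: hold the bombilla upright, mouthpiece up, with the filter in the middle of the camera's view, 100 mm straight in front of the lens, and one of its two broad perforated faces square to the lens. Finish while still holding it there, steady in the free air; do not knock the camera or disturb the flask, the jar and the stick on the lazy susan.

Things in the scene. Friction and masses are not known exactly. Their poses are not given: they have to be found in the camera images.
- bombilla: Steel mate straw, 191 mm long, about 45 g, loose in the gourd. Origin: centre of the flat filter at its foot (9 mm thick along x, 22 wide along y, 38 long along z; its broad +x and -x faces are perforated and alike). z runs up the tube to the brass mouthpiece, tip at z = +172 mm; foot at z = -19 mm. It starts leaning about 26 deg on the gourd's rim, roughly to the robot's side, its y level
- bombilla_grip (a point): A good place to pinch the bombilla: on the tube's axis, 125 mm above the filter's centre; axes as the bombilla's; about 50 mm above the gourd's rim. The plain round tube is 9 mm thick from 28 to 150 mm above the filter's centre, but for a brass collar 12 mm thick at 83 to 90 mm
- gourd: A dark brown round gourd cup, 84 mm high, up to 76 mm wide, walls 4 mm, open at the top, about 160 g, loose; it sits with a few mm of play in the plastic holder on the lazy susan. Origin at the centre of its underside, z up
- gourd_mouth (a point): Centre of the gourd's round mouth, at the height of its rim; the opening is 46 mm wide
- holder: The green plastic holder, a low open cup 87 mm wide and 28 mm high, loose on the platter; the gourd stands in it, on a floor 4 mm thick. Origin at the centre of its underside
- susan: The foot of the lazy susan, fixed on the counter; origin on the turning axis at the counter's surface. The round wooden platter on it, 340 mm wide with its top 28 mm above the counter, turns freely on the bearing when pushed with more than about 1 N at the gourd
- camera: The black close-up camera with a white ring light on a weighted round foot (110 mm wide), loose on the counter, 1.2 kg. Origin at the centre of the foot's underside. It looks level along its own -x axis, z up. The body is 88 mm wide and its top is 189 mm above the counter
- camera_lens (a point): Centre of the lens's front glass, 160 mm above the counter, axes as the camera's: the line of sight runs from here along -x, level. The lens stands 45 mm in front of the foot's centre
- flask: A stainless flask with black cap, 66 mm wide, 194 mm high, standing on the platter; leave alone. Origin at the centre of its underside
- jar: A small amber glass jar with black lid, 58 mm wide, 74 mm high, standing on the platter; leave alone. Origin at the centre of its underside
- stick: A flat wooden stirring stick, 12 mm wide, 180 mm long along its y, 6 mm thick, lying on the platter; leave alone. Origin at the centre of its underside
There are look-alikes about, which are no part of the job. Of the things like the camera, leave any that is blue; of the rest the smaller one is meant.

How it is judged:
By the outcome, as a careful person would: the job done as asked, in the order asked, and still so for the second after the job is handed in, while the arm keeps its last pose, push and grip.
It also fails if it takes over 35 s, if anything falls off the work surface, if the arm or the gripper's body presses on something with over 40 N, if the wrist force passes 120 N, or if a joint passes its speed limit or range.

## Robot

A 6-joint arm with a two-finger parallel gripper is mounted at the origin on the work surface. World frame = base frame: x ahead of the robot, y to its left, z up, the work surface at z = 0. Lengths are in m, angles in rad, forces in N, time in s.
With the tool pointing down it reaches from about 0.325 to 0.775 m from the base axis. Payload 9.3 kg.
Tool frame: the origin (TCP) lies on the centre line of the jaws, within the pads' length; the fingertips stand 19 mm ahead of it and the grasp point (between the pads) is the TCP; z points along the fingers, y is the line along which they close (so a half turn about z gives the same grasp; the last joint's range is limited). The gripper opens to 85 mm and grips with 20 to 120 N. Pads are 22 mm wide; open, the fingers measure 114 mm over their backs; the gripper's body (76 mm by 85 mm) begins 54 mm behind the grasp point. The pads swing forward as they close: fully open they stand 13 mm farther back than shut.
Start: joints at [1.054, 0.259, 0.021, 1.334, 0, 1.418], TCP at [0.196, 0.514, 0.25] pointing down, gripper open.
Joint ranges: [-3.04, 3.04], [-0.91, 1.82], [-1.04, 1.36], [-1.92, 1.95], [-1.52, 1.45], [-3.14, 3.14]. Speed limits (rad/s): [2.22, 2.22, 2.79, 3.14, 3.14, 3.14].

## Interface

Orientations are given as a 3x3 rotation matrix whose columns are the frame's x, y, z axes.
In Python, from workcell import bot gives the robot as it stands.
- The arm moves only by the tool servo_tool, never from a script. Its argument "moves" is a list of rows, each an object of numbers: "tx", "ty", "tz": the shift along the tool's x, y, z each as a share of 0.5 m, from -1 to 1; "wx", "wy", "wz": the turn, a rotation vector about the tool's x, y, z each as a share of 45 degrees, from -1 to 1; "jaw": the opening, from -1 (shut) to 1 (fully open). A call has exactly 5 rows; each row is the pose to reach, as a shift and turn from the pose commanded when the call began, along the tool's axes at that moment; what a row does not reach only later rows make up. A row lasts 1/12 s, in which the tool goes at most 41.7 mm and 7.16 degrees, less where a joint would pass 70% of its speed; a pose out of reach is approached as far as the arm can. A call with a number of a shift or a turn outside -1 to 1 is refused whole. A call with a gripper value outside its range is refused whole. The fingers move at their own pace and stop on an object; "grip_force" is the grip in N (left out, the last holds). Time passes only in rows, so rows that repeat a pose let the fingers close, or fill a call up. It gives the time, the measured TCP pose, the force, the opening and the grip force at its end, in the units of the state.
- bot.observe(): the state, without advancing time (a new reading comes with each control period).
- bot.camera(name): name is "scene" or "top"; returns (picture, depth): 480x640x3 uint8, blue, green, red; 480x640 float32, m along the optical axis (not along the pixel's ray), 0 where there is no reading.
- bot.calibration(name): a dict with "K" (3x3 intrinsics, pixels), "R" (3x3) and "t" (3): a world point X has camera coordinates R X + t. Camera axes: x right, y down, z forward; pixel columns grow to the right and rows downward; lengths in m; the calibration is good to about 2 mm. A picture is of the moment at which its call begins. calibration takes no time and is no camera call.
- bot.hand_in(): hands the job in; it is judged then, once.
Trained networks look in the newest picture that a camera, given by its name, has taken for a name from the list of things; names that differ only in an ending like _2 or _b are one class to them, and where a whole thing is asked for, a point or a joint stands for the part that bears it (a point fixed in the world has none). Each returns a list of dicts, best first, with "p" (0 to 1); they miss things now and then, are a little off and sometimes report something else, mostly with a low value. They report only what shows in the picture. A call takes as long as a camera call. They do not tell look-alikes from the thing itself.
- bot.masks_of(camera, target): "mask" (480x640 bool, what is visible of it).
- bot.mark_of(camera, target): "at" ([x, y, z] in m, in the coordinates of the camera as it stood for that picture, good to about 4 mm: a listed point, or the origin of a listed thing).
The state is a dict: "clock": time; "q": joint angles; "qvel": joint speeds; "tau": joint torques, N m; "ee_pos": TCP position; "tool_rot": TCP orientation; "wrist_force": force on the tool from outside, world axes, zero at the start; "ft_torque": the same for the moment, N m; "finger_gap": finger opening in m; "grasp_force": force on a finger pad.
Only numpy, scipy, OpenCV 4.12 (cv2) and the standard library are available. Lean on these libraries where they do the work, as an engineer would, in place of code of your own. Each camera call takes 0.05 s, during which the arm holds its last target. There are 200 camera calls.

## Working session

There is one attempt and no reset: what is moved stays moved. The work goes in short steps, Python scripts to look and compute and a tool call to move; the robot and the scene stay as the last step left them, time stands still between calls to the robot, and variables do not carry over. Pictures are saved under pics/ and viewed, at most 10 in all, crops included, and the job is handed in when it is done.

Besides the shell and the picture viewer there is one more tool, called after ">>>" by a JSON object that holds its "name" and its "arguments". servo_tool: Moves the arm, as the interface text tells. Its arguments: {"type":"object","properties":{"moves":{"type":"array"},"grip_force":{"type":"number"}},"required":["moves"]}

```bash
mkdir -p pics
cat > h.py <<'E'
import numpy as np, cv2
from workcell import bot
np.set_printoptions(precision=4,suppress=True)
def world(c,p):
    k=bot.calibration(c); return np.array(k["R"]).T@(np.array(p)-np.array(k["t"]))
def pix(c,X):
    k=bot.calibration(c); p=np.array(k["K"])@(np.array(k["R"])@np.array(X)+np.array(k["t"])); return p[:2]/p[2]
def cloud(c,d):
    k=bot.calibration(c);K=np.array(k["K"]);v,u=np.mgrid[:480,:640]
    P=np.stack([(u-K[0,2])/K[0,0]*d,(v-K[1,2])/K[1,1]*d,d],-1)
    return (P-np.array(k["t"]))@np.array(k["R"])
E
python3 - <<'E'
from h import *
ims=[]
for c in("scene","top"):
    im,d=bot.camera(c); cv2.imwrite(f"pics/{c}0.png",im); np.save(c+"0.npy",d)
    print(c,"cam at",world(c,[0,0,0]))
    for t in("bombilla","bombilla_grip","gourd","gourd_mouth","holder","susan","camera","camera_lens","flask","jar","stick"):
        for r in bot.mark_of(c,t):
            X=world(c,r["at"]); print(c,t,round(r["p"],2),X,pix(c,X).round())
s=bot.observe();print(s["clock"],s["ee_pos"],s["tool_rot"],s["finger_gap"])
E
```

```text
scene cam at [ 1.6158 -0.3483  0.8356]
scene bombilla 0.59 [ 0.7263  0.2606 -0.0004] [406. 293.]
scene bombilla_grip 0.63 [ 0.5044 -0.1398  0.168 ] [194. 218.]
scene bombilla_grip 0.49 [ 0.6378 -0.176   0.0286] [201. 311.]
scene gourd 0.67 [ 0.5504 -0.131   0.034 ] [210. 280.]
scene holder 0.63 [ 0.5482 -0.1333  0.0287] [209. 282.]
scene susan 0.82 [ 0.6254 -0.1625  0.0011] [207. 316.]
scene camera 0.98 [ 0.7188  0.459  -0.003 ] [477. 271.]
scene camera 0.68 [ 0.5469 -0.129   0.0288] [211. 281.]
scene camera 0.64 [0.7257 0.2582 0.0007] [405. 293.]
scene camera 0.58 [ 0.4738  0.2746 -0.0006] [359. 235.]
scene camera_lens 0.82 [0.6871 0.2478 0.1595] [397. 224.]
scene camera_lens 0.74 [0.4582 0.2304 0.1602] [342. 179.]
scene camera_lens 0.69 [0.6592 0.4371 0.2181] [467. 177.]
scene camera_lens 0.26 [ 0.5534 -0.1307  0.0339] [211. 281.]
scene flask 0.61 [ 0.675  -0.2709  0.0258] [158. 336.]
scene jar 0.97 [ 0.7254 -0.1386  0.0318] [231. 331.]
scene stick 0.65 [ 0.6394 -0.1766  0.0254] [201. 313.]
top cam at [0.472  0.082  0.9979]
top bombilla 0.8 [ 0.5602 -0.1278  0.0591] [432. 270.]
top
[... 287 characters left out ...]
.66 [ 0.627  -0.1638 -0.0029] [441. 242.]
top camera 0.94 [0.47   0.2733 0.0039] [235. 315.]
top camera 0.81 [0.7262 0.2598 0.0015] [245. 196.]
top camera 0.8 [0.7196 0.4588 0.0009] [155. 199.]
top camera_lens 0.98 [0.6686 0.4357 0.2201] [120. 197.]
top camera_lens 0.74 [0.6876 0.2431 0.1628] [239. 194.]
top camera_lens 0.67 [0.4568 0.2321 0.1616] [241. 322.]
top flask 0.62 [ 0.6726 -0.2705  0.0302] [496. 218.]
top jar 0.57 [ 0.7271 -0.1392  0.0275] [431. 193.]
top stick 0.89 [ 0.6371 -0.1762  0.0271] [451. 235.]
top stick 0.33 [ 0.5606 -0.1299  0.06  ] [433. 270.]
1.2 [0.1957 0.514  0.2503] [[-0.9346  0.3558  0.    ]
 [ 0.3558  0.9346 -0.    ]
 [-0.      0.     -1.    ]] 0.08546730840373518
```

View pics/scene0.png

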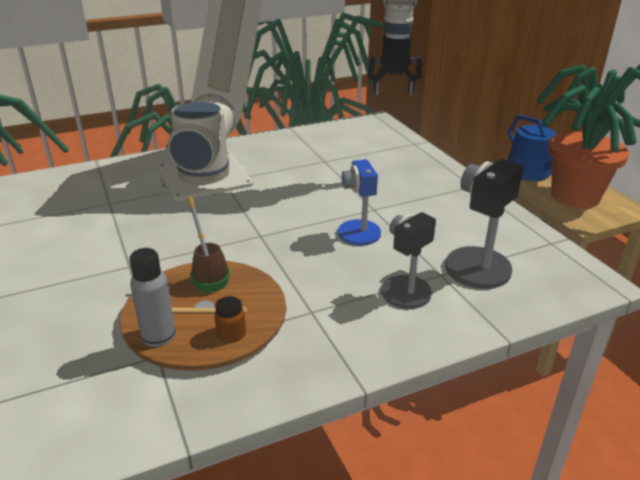

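View pics/top0.png

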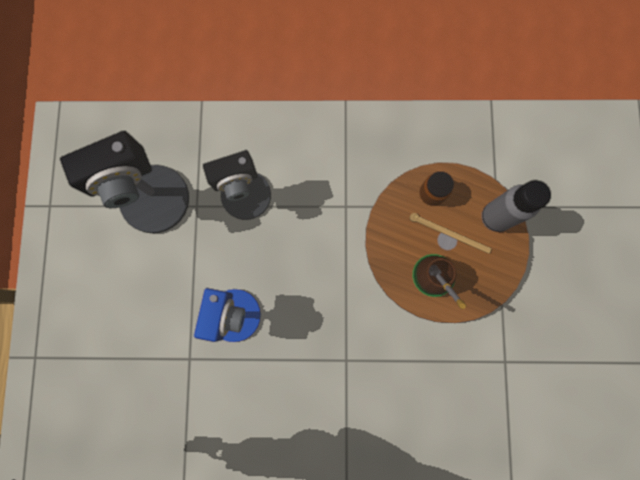

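Candidates for the camera in the scene picture are blue (359,235), small black (407,250) and large black (490,220). Blue is ruled out, and the smaller of the two black ones is at (407,250), world (0.726, 0.259). Next I'll confirm it in a crop and refine its yaw and the tube axis.

```bash
cat > meas.py <<'E'
from h import *
def masks(c,t): 
    return bot.masks_of(c,t)
def tube_plane(c,m):
    # plane (n,o) through camera centre holding the tube's image line
    ys,xs=np.nonzero(m); vx,vy,x0,y0=cv2.fitLine(np.float32(np.c_[xs,ys]),cv2.DIST_HUBER,0,.01,.01).ravel()
    k=bot.calibration(c);Ki=np.linalg.inv(k["K"]);R=np.array(k["R"])
    a=R.T@Ki@[x0,y0,1];b=R.T@Ki@[x0+50*vx,y0+50*vy,1]
    n=np.cross(a,b);return n/np.linalg.norm(n),world(c,[0,0,0])
E
python3 - <<'E'
from meas import *
im={c:bot.camera(c) for c in("scene","top")}
pl=[]
for c in im:
    for r in masks(c,"bombilla")[:3]:
        ys,xs=np.nonzero(r["mask"]);print(c,"bomb",r["p"],len(xs),xs.min(),xs.max(),ys.min(),ys.max())
    r=masks(c,"bombilla"); 
    r=[q for q in r if abs(np.nonzero(q["mask"])[1].mean()-(203 if c=="scene" else 450))<20]
    if r: pl.append(tube_plane(c,r[0]["mask"]))
if len(pl)==2:
    (n1,o1),(n2,o2)=pl; d=np.cross(n1,n2);d/=np.linalg.norm(d);d*=np.sign(d[2])
    for z in(.1156,.1685): 
        p=np.linalg.solve(np.array([n1,n2,[0,0,1]]),[n1@o1,n2@o2,z]);print("axis at",p)
    print("dir",d,"lean",np.degrees(np.arccos(d[2])),"az",np.degrees(np.arctan2(d[1],d[0])))
# camera body
for c in im:
    P=cloud(c,im[c][1]).reshape(-1,3); ok=(im[c][1].ravel()>0)&(np.hypot(P[:,0]-.715,P[:,1]-.256)<.09)
    Q=P[ok]
    T=Q[(Q[:,2]>.180)&(Q[:,2]<.198)]
    print(c,"top",len(T),T[:,2].mean(),cv2.minAreaRect(np.float32(T[:,:2]*1000)))
    F=Q[(Q[:,2]<.03)&(Q[:,2]>.008)]; print("foot",len(F),cv2.minEnclosingCircle(np.float32(F[:,:2]*1000)))
    H=Q[(Q[:,2]>.12)]; cv2.imwrite  # high part
    np.save(f"cam_{c}.npy",Q)
a=im["scene"][0][190:320,330:530]; b=im["top"][0][110:240,50:300]
A=cv2.resize(a,(400,260),interpolation=2);B=cv2.resize(b,(400,208),interpolation=2)
cv2.imwrite("pics/crop1.png",np.vstack([cv2.resize(A,(700,455)),cv2.resize(B[:, :],(700,145))])) if 0 else cv2.imwrite("pics/crop1.png",cv2.hconcat([A,cv2.resize(B,(400,260))]))
E
```

```text
scene bomb 0.63 178 189 205 199 252
top bomb 0.51 333 429 465 265 308
axis at [ 0.5351 -0.1339  0.1156]
axis at [ 0.509  -0.1381  0.1685]
dir [-0.4412 -0.0695  0.8947] lean 26.529715743217775 az -171.04686285720817
scene top 638 0.18710454570784765 ((721.5560913085938, 255.7074432373047), (74.05603790283203, 88.82537841796875), 17.913331985473633)
foot 1140 ((728.0059204101562, 258.1529846191406), 57.628135681152344)
top top 1346 0.1882141337346003 ((719.5195922851562, 256.08660888671875), (72.67575073242188, 87.8620834350586), 18.664783477783203)
foot 1225 ((727.3826904296875, 258.6259765625), 54.704715728759766)
```

View pics/crop1.png

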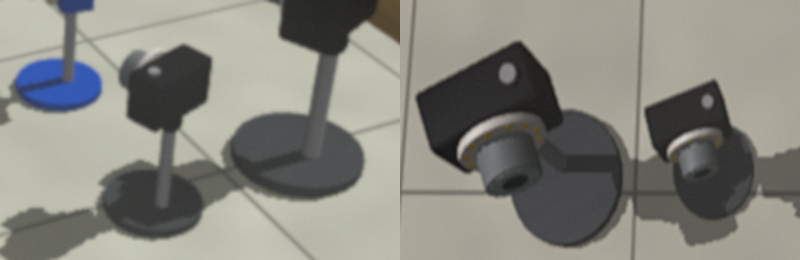

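The crop confirms it: the small black camera, body near (407,235) in the scene, has its lens pointing towards -x and slightly -y, with a yaw of about 18.3°. Next I'll plan the approach.

```bash
cat >> h.py <<'E'
from scipy.spatial.transform import Rotation as Ro
def frame(z,yh):
    z=np.array(z)/np.linalg.norm(z);y=np.array(yh)-z*np.dot(z,yh);y/=np.linalg.norm(y)
    return np.c_[np.cross(y,z),y,z]
def rel(p0,R0,p,R):
    return (R0.T@(np.array(p)-p0))/.5, Ro.from_matrix(R0.T@R).as_rotvec()/(np.pi/4)
def plan(wps,s=None):
    s=s or bot.observe();p0,R0=np.array(s["ee_pos"]),np.array(s["tool_rot"])
    for p,R in wps:
        t,w=rel(p0,R0,p,R);print("t",t,"w",w,"mm",round(np.linalg.norm(p-p0)*1000),"deg",round(np.linalg.norm(w)*45,1));p0,R0=np.array(p),R
d=np.array([-.4412,-.0695,.8947]);G=np.array([.506,-.138,.1725])
Rg=frame(-d,np.cross([0,0,1],-d))
E
python3 - <<'E'
from h import *
print(Rg)
s=bot.observe();R0=np.array(s["tool_rot"]);p0=np.array(s["ee_pos"]);pre=G+.1*d
n=4
S=Ro.from_matrix(R0.T@Rg).as_rotvec()
w=[(p0+(pre+[0,0,.06]-p0)*k/n,R0@Ro.from_rotvec(S*k/n).as_matrix()) for k in range(1,n+1)]
plan(w+[(pre,Rg),(G,Rg)])
E
```

```text
[[-0.8838 -0.1556  0.4412]
 [-0.1392  0.9878  0.0695]
 [-0.4466  0.     -0.8947]]
t [-0.2416 -0.2605 -0.0359] w [-0.0383 -0.144  -0.1626] mm 179 deg 9.9
t [-0.2096 -0.2886 -0.0186] w [-0.0383 -0.144  -0.1626] mm 179 deg 9.9
t [-0.1725 -0.3127 -0.006 ] w [-0.0383 -0.144  -0.1626] mm 179 deg 9.9
t [-0.1315 -0.3321  0.0015] w [-0.0383 -0.144  -0.1626] mm 179 deg 9.9
t [ 0.0536 -0.      0.1074] w [0. 0. 0.] mm 60 deg 0.0
t [0.  0.  0.2] w [0. 0. 0.] mm 100 deg 0.0
```

>>> {"name": "servo_tool", "arguments": {"moves": [{"tx": -0.242,"ty": -0.26,"tz": -0.036,"wx": -0.038,"wy": -0.144,"wz": -0.163,"jaw": 1},{"tx": -0.242,"ty": -0.26,"tz": -0.036,"wx": -0.038,"wy": -0.144,"wz": -0.163,"jaw": 1},{"tx": -0.242,"ty": -0.26,"tz": -0.036,"wx": -0.038,"wy": -0.144,"wz": -0.163,"jaw": 1},{"tx": -0.242,"ty": -0.26,"tz": -0.036,"wx": -0.038,"wy": -0.144,"wz": -0.163,"jaw": 1},{"tx": -0.242,"ty": -0.26,"tz": -0.036,"wx": -0.038,"wy": -0.144,"wz": -0.163,"jaw": 1}]}}

```text
clock: 1.92
ee_pos: [0.263, 0.3459, 0.2692]
tool_rot: [[-0.965, 0.233, 0.118], [0.234, 0.972, -0.005], [-0.116, 0.023, -0.993]]
wrist_force: [0.0, 0.4, 1.1]
finger_gap: 0.0853
grasp_force: 0.0
```

>>> {"name": "servo_tool", "arguments": {"moves": [{"tx": -0.21,"ty": -0.289,"tz": -0.019,"wx": -0.038,"wy": -0.144,"wz": -0.163,"jaw": 1},{"tx": -0.21,"ty": -0.289,"tz": -0.019,"wx": -0.038,"wy": -0.144,"wz": -0.163,"jaw": 1},{"tx": -0.21,"ty": -0.289,"tz": -0.019,"wx": -0.038,"wy": -0.144,"wz": -0.163,"jaw": 1},{"tx": -0.21,"ty": -0.289,"tz": -0.019,"wx": -0.038,"wy": -0.144,"wz": -0.163,"jaw": 1},{"tx": -0.21,"ty": -0.289,"tz": -0.019,"wx": -0.038,"wy": -0.144,"wz": -0.163,"jaw": 1}]}}

```text
clock: 2.33
ee_pos: [0.3303, 0.1807, 0.2875]
tool_rot: [[-0.966, 0.106, 0.234], [0.11, 0.994, 0.004], [-0.232, 0.03, -0.972]]
wrist_force: [-0.7, 0.6, 1.2]
finger_gap: 0.0853
grasp_force: 0.0
```

>>> {"name": "servo_tool", "arguments": {"moves": [{"tx": -0.172,"ty": -0.313,"tz": -0.006,"wx": -0.038,"wy": -0.144,"wz": -0.163,"jaw": 1},{"tx": -0.172,"ty": -0.313,"tz": -0.006,"wx": -0.038,"wy": -0.144,"wz": -0.163,"jaw": 1},{"tx": -0.172,"ty": -0.313,"tz": -0.006,"wx": -0.038,"wy": -0.144,"wz": -0.163,"jaw": 1},{"tx": -0.172,"ty": -0.313,"tz": -0.006,"wx": -0.038,"wy": -0.144,"wz": -0.163,"jaw": 1},{"tx": -0.172,"ty": -0.313,"tz": -0.006,"wx": -0.038,"wy": -0.144,"wz": -0.163,"jaw": 1}]}}

```text
clock: 2.75
ee_pos: [0.3959, 0.0172, 0.3053]
tool_rot: [[-0.939, -0.027, 0.343], [-0.019, 0.999, 0.029], [-0.343, 0.021, -0.939]]
wrist_force: [0.3, 1.6, 0.1]
finger_gap: 0.0852
grasp_force: 0.0
```

>>> {"name": "servo_tool", "arguments": {"moves": [{"tx": -0.132,"ty": -0.332,"tz": 0,"wx": -0.038,"wy": -0.144,"wz": -0.163,"jaw": 1},{"tx": -0.132,"ty": -0.332,"tz": 0,"wx": -0.038,"wy": -0.144,"wz": -0.163,"jaw": 1},{"tx": -0.132,"ty": -0.332,"tz": 0,"wx": -0.038,"wy": -0.144,"wz": -0.163,"jaw": 1},{"tx": -0.132,"ty": -0.332,"tz": 0,"wx": -0.038,"wy": -0.144,"wz": -0.163,"jaw": 1},{"tx": -0.132,"ty": -0.332,"tz": 0,"wx": -0.038,"wy": -0.144,"wz": -0.163,"jaw": 1}]}}

```text
clock: 3.17
ee_pos: [0.4633, -0.1494, 0.3237]
tool_rot: [[-0.884, -0.154, 0.442], [-0.139, 0.988, 0.066], [-0.447, -0.003, -0.895]]
wrist_force: [-0.9, 0.4, -0.6]
finger_gap: 0.0851
grasp_force: 0.0
```

Run:
```python
from h import *
s=bot.observe();print(s["clock"],s["ee_pos"],s["q"],s["wrist_force"])
plan([(G+.1*d,Rg),(G,Rg)])
for c in("top","scene"):
    bot.camera(c)
    for t in("bombilla_grip","bombilla"):
        for r in bot.mark_of(c,t):print(c,t,r["p"],world(c,r["at"]))
```

```text
3.1667 [ 0.4633 -0.1494  0.3237] [-0.6782 -0.101  -0.2813  1.0644  0.3353 -0.7775] [-0.9408  0.4066 -0.6475]
t [0.0564 0.0096 0.1098] w [-0.004   0.0004 -0.0007] mm 62 deg 0.2
t [0.  0.  0.2] w [0. 0. 0.] mm 100 deg 0.0
top bombilla_grip 0.62 [ 0.5066 -0.1361  0.1692]
top bombilla 0.83 [ 0.5564 -0.1265  0.0585]
scene bombilla_grip 0.5 [ 0.5031 -0.1373  0.1671]
```

>>> {"name": "servo_tool", "arguments": {"moves": [{"tx": 0.055,"ty": 0.008,"tz": 0.109,"jaw": 1},{"tx": 0.055,"ty": 0.008,"tz": 0.109,"jaw": 1},{"tx": 0.055,"ty": 0.008,"tz": 0.109,"jaw": 1},{"tx": 0.055,"ty": 0.008,"tz": 0.109,"jaw": 1},{"tx": 0.055,"ty": 0.008,"tz": 0.109,"jaw": 1}]}}

```text
$.moves[0]: bad value
```

Run:
```python
from h import *
s=bot.observe();print(s["clock"],s["ee_pos"])
plan([(G,Rg)])
```

```text
3.4667 [ 0.4619 -0.144   0.3233]
t [ 0.0549 -0.0017  0.3095] w [-0.     -0.0006  0.0025] mm 157 deg 0.1
```

>>> {"name": "servo_tool", "arguments": {"moves": [{"tx": 0.055,"ty": -0.002,"tz": 0.05,"wx": 0,"wy": 0,"wz": 0,"jaw": 1},{"tx": 0.055,"ty": -0.002,"tz": 0.11,"wx": 0,"wy": 0,"wz": 0,"jaw": 1},{"tx": 0.055,"ty": -0.002,"tz": 0.11,"wx": 0,"wy": 0,"wz": 0,"jaw": 1},{"tx": 0.055,"ty": -0.002,"tz": 0.11,"wx": 0,"wy": 0,"wz": 0,"jaw": 1},{"tx": 0.055,"ty": -0.002,"tz": 0.11,"wx": 0,"wy": 0,"wz": 0,"jaw": 1}]}}

```text
clock: 3.88
ee_pos: [0.4628, -0.1454, 0.2636]
tool_rot: [[-0.883, -0.158, 0.442], [-0.143, 0.987, 0.069], [-0.448, -0.003, -0.894]]
wrist_force: [-0.4, -0.0, 0.0]
finger_gap: 0.0852
grasp_force: 0.0
```

>>> {"name": "servo_tool", "arguments": {"moves": [{"tx": 0,"ty": 0,"tz": 0.06,"wx": 0,"wy": 0,"wz": 0,"jaw": 1},{"tx": 0,"ty": 0,"tz": 0.12,"wx": 0,"wy": 0,"wz": 0,"jaw": 1},{"tx": 0,"ty": 0,"tz": 0.17,"wx": 0,"wy": 0,"wz": 0,"jaw": 1},{"tx": 0,"ty": 0,"tz": 0.2,"wx": 0,"wy": 0,"wz": 0,"jaw": 1},{"tx": 0,"ty": 0,"tz": 0.2,"wx": 0,"wy": 0,"wz": 0,"jaw": 1}]}}

```text
clock: 4.3
ee_pos: [0.507, -0.1385, 0.1714]
tool_rot: [[-0.884, -0.158, 0.44], [-0.142, 0.987, 0.07], [-0.445, 0.0, -0.895]]
wrist_force: [-0.8, 0.1, -0.3]
finger_gap: 0.0854
grasp_force: 0.0
```

Run:
```python
from h import *
ims=[]
for c in("top","scene"):
    im,_=bot.camera(c);s=bot.observe()
    u=pix(c,s["ee_pos"]).astype(int);print(c,u,s["ee_pos"],s["wrist_force"])
    ims.append(cv2.resize(im[u[1]-70:u[1]+80,u[0]-75:u[0]+75],(400,400),interpolation=2))
cv2.imwrite("pics/grasp.png",cv2.hconcat(ims));plan([(G,Rg)])
```

```text
top [453 294] [ 0.5069 -0.1388  0.1728] [-0.4851 -0.3371  0.9661]
scene [194 216] [ 0.507  -0.1392  0.1738] [-0.275  -0.2046 -0.0366]
t [0.0026 0.0027 0.0015] w [-0.001   0.0006  0.0036] mm 2 deg 0.2
```

View pics/grasp.png

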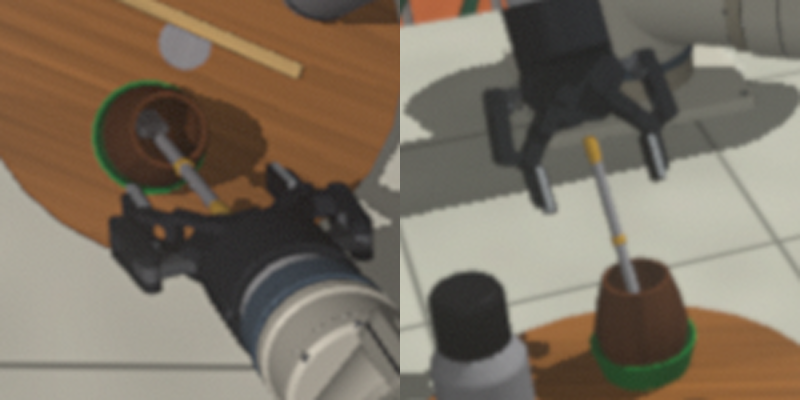

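The tube is centred between the open fingers and its mouthpiece is clear of the palm. I'll close the jaws now.

>>> {"name": "servo_tool", "arguments": {"moves": [{"tx": 0,"ty": 0,"tz": 0,"wx": 0,"wy": 0,"wz": 0,"jaw": 0.2},{"tx": 0,"ty": 0,"tz": 0,"wx": 0,"wy": 0,"wz": 0,"jaw": -0.3},{"tx": 0,"ty": 0,"tz": 0,"wx": 0,"wy": 0,"wz": 0,"jaw": -0.6},{"tx": 0,"ty": 0,"tz": 0,"wx": 0,"wy": 0,"wz": 0,"jaw": -0.8},{"tx": 0,"ty": 0,"tz": 0,"wx": 0,"wy": 0,"wz": 0,"jaw": -1}], "grip_force": 45}}

```text
clock: 4.82
ee_pos: [0.5066, -0.1393, 0.1729]
tool_rot: [[-0.883, -0.157, 0.442], [-0.141, 0.988, 0.068], [-0.447, -0.002, -0.895]]
wrist_force: [0.4, 0.2, -0.2]
finger_gap: 0.0253
grasp_force: 0.0
```

>>> {"name": "servo_tool", "arguments": {"moves": [{"tx": 0,"ty": 0,"tz": 0,"wx": 0,"wy": 0,"wz": 0,"jaw": -1},{"tx": 0,"ty": 0,"tz": 0,"wx": 0,"wy": 0,"wz": 0,"jaw": -1},{"tx": 0,"ty": 0,"tz": 0,"wx": 0,"wy": 0,"wz": 0,"jaw": -1},{"tx": 0,"ty": 0,"tz": 0,"wx": 0,"wy": 0,"wz": 0,"jaw": -1},{"tx": 0,"ty": 0,"tz": 0,"wx": 0,"wy": 0,"wz": 0,"jaw": -1}]}}

```text
clock: 5.23
ee_pos: [0.5067, -0.1391, 0.1725]
tool_rot: [[-0.884, -0.157, 0.441], [-0.141, 0.988, 0.069], [-0.447, -0.001, -0.895]]
wrist_force: [-2.2, 0.7, 2.6]
finger_gap: 0.0078
grasp_force: 43.8
```

>>> {"name": "servo_tool", "arguments": {"moves": [{"tx": -0.006,"ty": 0,"tz": -0.01,"wx": 0,"wy": 0,"wz": 0,"jaw": -1},{"tx": -0.01,"ty": 0,"tz": -0.025,"wx": 0,"wy": 0,"wz": 0,"jaw": -1},{"tx": -0.01,"ty": 0,"tz": -0.045,"wx": 0,"wy": 0,"wz": 0,"jaw": -1},{"tx": -0.01,"ty": 0,"tz": -0.065,"wx": 0,"wy": 0,"wz": 0,"jaw": -1},{"tx": -0.01,"ty": 0,"tz": -0.085,"wx": 0,"wy": 0,"wz": 0,"jaw": -1}]}}

```text
clock: 5.65
ee_pos: [0.4921, -0.1414, 0.2136]
tool_rot: [[-0.884, -0.157, 0.441], [-0.141, 0.988, 0.069], [-0.446, -0.001, -0.895]]
wrist_force: [0.6, -0.0, -0.6]
finger_gap: 0.0077
grasp_force: 43.8
```

>>> {"name": "servo_tool", "arguments": {"moves": [{"tx": 0,"ty": 0,"tz": -0.03,"wx": 0,"wy": 0,"wz": 0,"jaw": -1},{"tx": 0,"ty": 0,"tz": -0.06,"wx": 0,"wy": 0,"wz": 0,"jaw": -1},{"tx": 0,"ty": 0,"tz": -0.09,"wx": 0,"wy": 0,"wz": 0,"jaw": -1},{"tx": 0,"ty": 0,"tz": -0.12,"wx": 0,"wy": 0,"wz": 0,"jaw": -1},{"tx": 0,"ty": 0,"tz": -0.15,"wx": 0,"wy": 0,"wz": 0,"jaw": -1}]}}

```text
clock: 6.07
ee_pos: [0.4587, -0.1465, 0.2811]
tool_rot: [[-0.884, -0.157, 0.441], [-0.141, 0.988, 0.068], [-0.447, -0.002, -0.895]]
wrist_force: [-0.2, -1.3, -0.4]
finger_gap: 0.0078
grasp_force: 43.8
```

>>> {"name": "servo_tool", "arguments": {"moves": [{"tx": -0.01,"ty": 0,"tz": -0.03,"wx": 0,"wy": 0,"wz": 0,"jaw": -1},{"tx": -0.02,"ty": 0,"tz": -0.06,"wx": 0,"wy": 0,"wz": 0,"jaw": -1},{"tx": -0.03,"ty": 0,"tz": -0.08,"wx": 0,"wy": 0,"wz": 0,"jaw": -1},{"tx": -0.03,"ty": 0,"tz": -0.08,"wx": 0,"wy": 0,"wz": 0,"jaw": -1},{"tx": -0.03,"ty": 0,"tz": -0.08,"wx": 0,"wy": 0,"wz": 0,"jaw": -1}]}}

```text
clock: 6.48
ee_pos: [0.4548, -0.1473, 0.3228]
tool_rot: [[-0.883, -0.157, 0.442], [-0.141, 0.988, 0.068], [-0.447, -0.002, -0.895]]
wrist_force: [-0.1, -0.7, -0.5]
finger_gap: 0.0075
grasp_force: 43.8
```

Run:
```python
from h import *
ims=[]
for c in("top","scene"):
    im,_=bot.camera(c);s=bot.observe()
    u=pix(c,np.array(s["ee_pos"])-[0,0,.08]).astype(int);print(c,u,s["ee_pos"],s["finger_gap"],s["grasp_force"],s["wrist_force"])
    ims.append(cv2.resize(im[max(0,u[1]-90):u[1]+90,u[0]-90:u[0]+90],(400,400),interpolation=2))
    for t in("bombilla","bombilla_grip","gourd","gourd_mouth","holder","jar","stick","flask"):
        for r in bot.mark_of(c,t)[:2]:
            print(t,r["p"],world(c,r["at"]))
cv2.imwrite("pics/lift.png",cv2.hconcat(ims))
R=np.array(s["tool_rot"]);print("pred filter",np.array(s["ee_pos"])+.128*R[:,2])
```

```text
top [471 326] [ 0.4546 -0.1471  0.3219] 0.00787421130268261 43.83523643016815 [ 0.4664 -0.0967 -0.7318]
bombilla 0.74 [ 0.5054 -0.1367  0.2098]
bombilla_grip 0.73 [ 0.4541 -0.1455  0.3191]
bombilla_grip 0.48 [ 0.7284 -0.1396  0.029 ]
gourd 0.9 [ 0.5498 -0.1309  0.0317]
gourd_mouth 0.86 [ 0.5534 -0.1322  0.1166]
gourd_mouth 0.25 [ 0.6378 -0.1763  0.028 ]
holder 0.66 [ 0.5522 -0.1301  0.0284]
holder 0.58 [0.6879 0.2444 0.1618]
jar 0.7 [ 0.7306 -0.1391  0.0291]
stick 0.7 [ 0.638  -0.177   0.0296]
flask 0.95 [ 0.6731 -0.2695  0.0271]
scene [180 178] [ 0.4548 -0.1472  0.322 ] 0.007823416330498113 43.83542239665985 [ 0.8515 -0.1455 -0.023 ]
bombilla 0.89 [ 0.5067 -0.1391  0.2056]
bombilla_grip 0.75 [ 0.4512 -0.1513  0.3172]
gourd_mouth 0.82 [ 0.5529 -0.1271  0.1177]
holder 0.88 [ 0.5486 -0.1335  0.0266]
jar 0.64 [ 0.726  -0.1405  0.0312]
stick 0.67 [ 0.64   -0.1736  0.0275]
flask 0.57 [ 0.6772 -0.2682  0.028 ]
flask 0.52 [ 0.5066 -0.1371  0.2019]
pred filter [ 0.5112 -0.1383  0.2074]
```

View pics/lift.png

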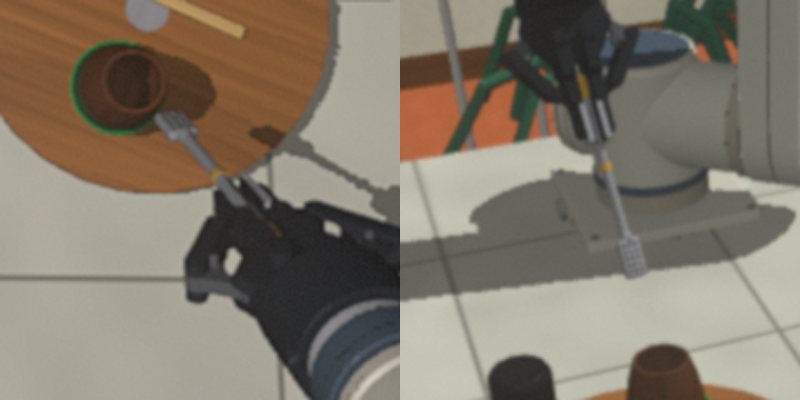

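The bombilla is out: the top view shows the gourd upright at (115,85) in the crop, and the filter hangs free at (632,255) in the scene crop. Next I'll carry it to the camera, first at height and turning it upright on the way.

```bash
cat >> h.py <<'E'
a=np.radians(18.3);cx=np.array([np.cos(a),np.sin(a),0])
lens=np.array([.685,.2447,.160]);F=lens-.1*cx
Rt=frame([0,0,-1],[-cx[1],cx[0],0]);T=F+[0,0,.128]
E
python3 - <<'E'
from h import *
print(F,T)
s=bot.observe();R0=np.array(s["tool_rot"]);p0=np.array(s["ee_pos"])
S=Ro.from_matrix(R0.T@Rt).as_rotvec();end=T+[-.02,-.03,.045]
n=3
plan([(p0+(end-p0)*k/n,R0@Ro.from_rotvec(S*k/n).as_matrix()) for k in range(1,n+1)])
E
```

```text
[0.5901 0.2133 0.16  ] [0.5901 0.2133 0.288 ]
t [-0.1021  0.2055  0.0426] w [-0.0164  0.1959 -0.0674] mm 117 deg 9.4
t [-0.1183  0.1992  0.0283] w [-0.0164  0.1959 -0.0674] mm 117 deg 9.4
t [-0.1318  0.1923  0.0115] w [-0.0164  0.1959 -0.0674] mm 117 deg 9.4
```

>>> {"name": "servo_tool", "arguments": {"moves": [{"tx": -0.02,"ty": 0.041,"tz": 0.0085,"wx": -0.003,"wy": 0.04,"wz": -0.013,"jaw": -1},{"tx": -0.041,"ty": 0.082,"tz": 0.017,"wx": -0.006,"wy": 0.08,"wz": -0.026,"jaw": -1},{"tx": -0.061,"ty": 0.123,"tz": 0.0255,"wx": -0.01,"wy": 0.12,"wz": -0.04,"jaw": -1},{"tx": -0.082,"ty": 0.164,"tz": 0.034,"wx": -0.013,"wy": 0.157,"wz": -0.054,"jaw": -1},{"tx": -0.102,"ty": 0.2055,"tz": 0.0426,"wx": -0.0164,"wy": 0.196,"wz": -0.0674,"jaw": -1}]}}

```text
clock: 7.8
ee_pos: [0.4934, -0.036, 0.3261]
tool_rot: [[-0.931, -0.21, 0.298], [-0.203, 0.978, 0.054], [-0.303, -0.01, -0.953]]
wrist_force: [0.9, -0.5, 0.0]
finger_gap: 0.0077
grasp_force: 43.9
```

>>> {"name": "servo_tool", "arguments": {"moves": [{"tx": -0.024,"ty": 0.04,"tz": 0.0057,"wx": -0.003,"wy": 0.04,"wz": -0.013,"jaw": -1},{"tx": -0.047,"ty": 0.08,"tz": 0.011,"wx": -0.006,"wy": 0.08,"wz": -0.026,"jaw": -1},{"tx": -0.071,"ty": 0.12,"tz": 0.017,"wx": -0.01,"wy": 0.12,"wz": -0.04,"jaw": -1},{"tx": -0.094,"ty": 0.16,"tz": 0.0226,"wx": -0.013,"wy": 0.157,"wz": -0.054,"jaw": -1},{"tx": -0.118,"ty": 0.199,"tz": 0.0283,"wx": -0.0164,"wy": 0.196,"wz": -0.0674,"jaw": -1}]}}

```text
clock: 8.22
ee_pos: [0.5317, 0.0743, 0.3294]
tool_rot: [[-0.953, -0.263, 0.149], [-0.262, 0.965, 0.031], [-0.152, -0.009, -0.988]]
wrist_force: [1.3, -1.0, -1.0]
finger_gap: 0.0073
grasp_force: 43.9
```

>>> {"name": "servo_tool", "arguments": {"moves": [{"tx": -0.026,"ty": 0.04,"tz": 0.002,"wx": -0.003,"wy": 0.04,"wz": -0.013,"jaw": -1},{"tx": -0.06,"ty": 0.085,"tz": 0.005,"wx": -0.006,"wy": 0.08,"wz": -0.026,"jaw": -1},{"tx": -0.095,"ty": 0.14,"tz": 0.008,"wx": -0.01,"wy": 0.13,"wz": -0.045,"jaw": -1},{"tx": -0.12,"ty": 0.175,"tz": 0.01,"wx": -0.015,"wy": 0.175,"wz": -0.06,"jaw": -1},{"tx": -0.132,"ty": 0.192,"tz": 0.0115,"wx": -0.0164,"wy": 0.196,"wz": -0.0674,"jaw": -1}]}}

```text
clock: 8.63
ee_pos: [0.571, 0.1857, 0.3319]
tool_rot: [[-0.949, -0.316, -0.003], [-0.316, 0.949, -0.0], [0.003, 0.001, -1.0]]
wrist_force: [0.6, -0.8, -0.2]
finger_gap: 0.0073
grasp_force: 43.9
```

```bash
cat > chk.py <<'E'
from meas import *
import sys
im={c:bot.camera(c) for c in("scene","top")}
for c in im:
    for t in("bombilla","bombilla_grip","camera_lens","camera"):
        for r in bot.mark_of(c,t)[:4]:print(c,t,round(r["p"],2),world(c,r["at"]))
    for r in masks(c,"bombilla")[:2]:
        m=r["mask"];ys,xs=np.nonzero(m);P=cloud(c,im[c][1])[m&(im[c][1]>0)]
        print(c,"mask",round(r["p"],2),len(xs),xs.min(),xs.max(),ys.min(),ys.max(),"pts med",np.median(P,0))
    np.savez(f"last_{c}.npz",im=im[c][0],d=im[c][1])
s=bot.observe();R=np.array(s["tool_rot"]);print(s["clock"],s["ee_pos"],s["finger_gap"],s["grasp_force"],s["wrist_force"]);print("pred filter",np.array(s["ee_pos"])+.128*R[:,2],"goal",F)
plan([(T,Rt)])
ims=[]
for c in im:
    u=pix(c,np.array(s["ee_pos"])-[0,0,.07]).astype(int);u=np.clip(u,75,400)if 0 else u
    i=im[c][0][max(0,u[1]-75):u[1]+75,max(0,u[0]-75):u[0]+75];ims.append(cv2.resize(i,(400,400),interpolation=2))
cv2.imwrite(f"pics/{sys.argv[1]}.png",cv2.hconcat(ims))
E
python3 chk.py at1
```

```text
scene bombilla 0.77 [0.5652 0.1861 0.2007]
scene bombilla_grip 0.67 [0.5669 0.1823 0.3287]
scene camera_lens 0.79 [0.6888 0.245  0.1633]
scene camera_lens 0.65 [0.4587 0.2342 0.1584]
scene camera_lens 0.64 [0.6556 0.4366 0.2159]
scene camera_lens 0.43 [ 0.7269 -0.139   0.0327]
scene camera 0.9 [ 0.7219  0.4608 -0.0007]
scene camera 0.81 [ 0.4703  0.2762 -0.0022]
scene camera 0.58 [0.7253 0.2571 0.0011]
scene mask 0.62 275 342 350 144 195 pts med [0.5723 0.1831 0.2285]
top bombilla 0.54 [0.5668 0.1853 0.2035]
top bombilla_grip 0.61 [0.5719 0.1877 0.3252]
top camera 0.89 [0.7283 0.2591 0.0051]
top mask 0.64 97 261 272 251 260 pts med [0.5671 0.1813 0.2228]
9.2333 [0.5698 0.1825 0.3333] 0.007697808360497022 43.87207746505737 [-0.1883 -0.7516 -0.6523]
pred filter [0.5699 0.1825 0.2053] goal [0.5901 0.2133 0.16  ]
t [-0.0577  0.0458  0.0907] w [-0.0001  0.0006 -0.0009] mm 58 deg 0.0
```

View pics/at1.png

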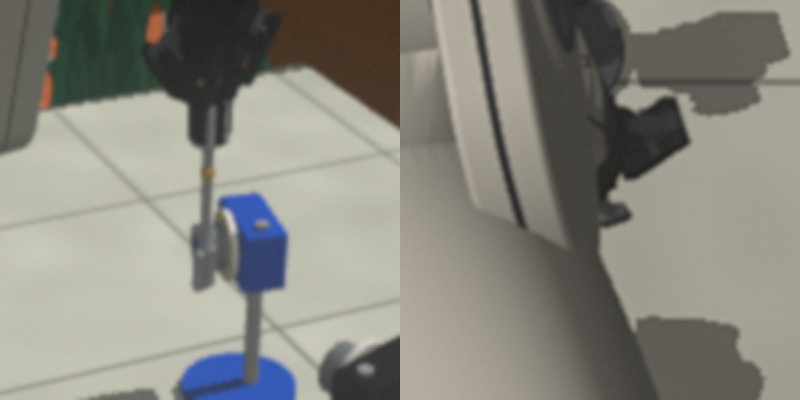

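The bombilla is held almost plumb at the right heading, with its filter at (203,258) in the scene crop. I'll lower it to the goal pose.

>>> {"name": "servo_tool", "arguments": {"moves": [{"tx": -0.008,"ty": 0.006,"tz": 0.012,"wx": 0,"wy": 0,"wz": 0,"jaw": -1},{"tx": -0.022,"ty": 0.018,"tz": 0.035,"wx": 0,"wy": 0,"wz": 0,"jaw": -1},{"tx": -0.038,"ty": 0.03,"tz": 0.06,"wx": 0,"wy": 0,"wz": 0,"jaw": -1},{"tx": -0.05,"ty": 0.04,"tz": 0.08,"wx": 0,"wy": 0,"wz": 0,"jaw": -1},{"tx": -0.0577,"ty": 0.0458,"tz": 0.0907,"wx": 0,"wy": 0,"wz": 0,"jaw": -1}]}}

```text
clock: 9.65
ee_pos: [0.5903, 0.215, 0.2845]
tool_rot: [[-0.949, -0.315, -0.004], [-0.315, 0.949, -0.001], [0.004, 0.001, -1.0]]
wrist_force: [0.5, -0.1, -0.7]
finger_gap: 0.0079
grasp_force: 43.9
```

```bash
python3 chk.py at2
cat > fit.py <<'E'
from meas import *
fs=[]
for k in range(3):
    for c in("scene","top"):
        im,d=bot.camera(c);P=cloud(c,d);s=bot.observe();p=np.array(s["ee_pos"])
        ok=(d>0)&(np.hypot(P[...,0]-F[0],P[...,1]-F[1])<.03)&(P[...,2]<p[2]-.03)&(P[...,2]>.12)
        Q=P[ok];fs.append((c,Q))
for c in("scene","top"):
    Q=np.vstack([q for n,q in fs if n==c])
    tu=Q[(Q[:,2]>.195)]; fi=Q[(Q[:,2]<.178)&(Q[:,2]>.143)]
    print(c,len(tu),len(fi))
    if len(tu)>20:
        l=cv2.fitLine(np.float32(tu),cv2.DIST_HUBER,0,.001,.001).ravel();l[:3]*=np.sign(l[2])
        print(" tube dir",l[:3],"along cx,cy deg",np.degrees([l[:3]@cx,l[:3]@Rt[:,1]]),"mean",tu.mean(0))
    if len(fi)>20:
        loc=np.c_[(fi-F)@cx,(fi-F)@Rt[:,1],fi[:,2]-F[2]]*1000
        print(" filter local(mm) pct5/50/95",np.percentile(loc,[3,50,97],axis=0))
        print(" foot z",Q[:,2].min())
        f=loc[(loc[:,0]>0)&(abs(loc[:,1])<9)];A=np.c_[f[:,1],f[:,2],np.ones(len(f))]
        from scipy.optimize import least_squares
        r=least_squares(lambda x:A@x-f[:,0],[0,0,4],loss="soft_l1");print(" face plane x=a*y+b*z+c",r.x,len(f),"yaw deg",np.degrees(np.arctan(-r.x[0])))
E
python3 fit.py
```

```text
scene bombilla 0.83 [0.5827 0.2188 0.1568]
scene bombilla_grip 0.81 [0.5821 0.2149 0.2805]
scene bombilla_grip 0.7 [ 0.6397 -0.1786  0.0282]
scene camera_lens 0.96 [0.4614 0.2308 0.1576]
scene camera_lens 0.72 [0.6588 0.4362 0.2157]
scene camera_lens 0.65 [0.6876 0.2478 0.1599]
scene camera 0.85 [ 0.719   0.46   -0.0023]
scene camera 0.66 [0.4721 0.2739 0.0001]
scene camera 0.33 [ 0.5529 -0.1273  0.1193]
scene mask 0.64 246 357 365 167 214 pts med [0.5912 0.2123 0.1845]
top bombilla 0.59 [ 0.5549 -0.1314  0.1148]
top bombilla 0.58 [0.5886 0.2142 0.1566]
top bombilla_grip 0.54 [ 0.5513 -0.126   0.0302]
top bombilla_grip 0.48 [0.5887 0.213  0.2779]
top camera_lens 0.73 [0.6864 0.2431 0.161 ]
top camera_lens 0.55 [ 0.7299 -0.1388  0.03  ]
top camera 0.78 [0.7275 0.2591 0.0023]
top mask 0.41 119 246 260 243 253 pts med [0.5856 0.2109 0.1751]
10.25 [0.5902 0.2136 0.2879] 0.007630911224330709 43.87348830699921 [-0.9439 -0.3443 -0.5904]
pred filter [0.5902 0.2136 0.1599] goal [0.5901 0.2133 0.16  ]
t [ 0.0004 -0.0005 -0.0001] w [-0.0001  0.0004 -0.0003] mm 0 deg 0.0
scene 339 340
 tube dir [ 0.0239 -0.0023  0.9997] along cx,cy deg [ 1.2596 -0.5537] mean [0.5911 0.2119 0.2279]
 filter local(mm) pct5/50/95 [[ -4.4216 -11.6009 -16.2138]
 [  1.3019  -3.6389   1.6778]
 [  4.7122  10.0543  16.5278]]
 foot z 0.14022038728852515
 face plane x=a*y+b*z+c [-0.0232  0.0185  2.4853] 196 yaw deg 1.330794571898914
top 116 155
 tube dir [-0.0501  0.0315  0.9982] along cx,cy deg [-2.1567  2.6138] mean [0.5862 0.2107 0.2241]
 filter local(mm) pct5/50/95 [[ -6.4545 -11.1139 -15.033 ]
 [ -5.6223  -3.4059   5.4887]
 [  1.3365   9.1707  17.7343]]
 foot z 0.1421066880802284
 face plane x=a*y+b*z+c [1.3624 0.3847 3.9337] 2 yaw deg -53.720446104908696
```

View pics/at2.png

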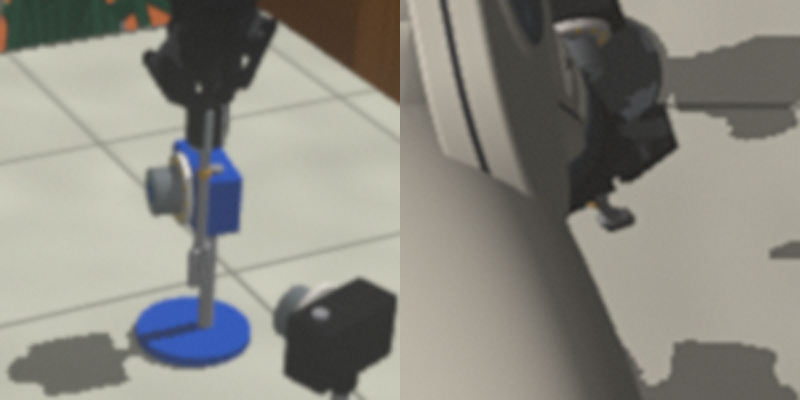

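The filter is within about 3 mm of the goal. The tube leans about 1.2° (foot away from the lens) and the filter sits slightly low. I'll trim both and let it settle.

>>> {"name": "servo_tool", "arguments": {"moves": [{"tx": 0,"ty": 0,"tz": -0.001,"wx": 0,"wy": -0.009,"wz": 0,"jaw": -1},{"tx": 0,"ty": 0,"tz": -0.002,"wx": 0,"wy": -0.018,"wz": 0,"jaw": -1},{"tx": 0,"ty": 0,"tz": -0.003,"wx": 0,"wy": -0.027,"wz": 0,"jaw": -1},{"tx": 0,"ty": 0,"tz": -0.003,"wx": 0,"wy": -0.027,"wz": 0,"jaw": -1},{"tx": 0,"ty": 0,"tz": -0.003,"wx": 0,"wy": -0.027,"wz": 0,"jaw": -1}]}}

```text
clock: 10.97
ee_pos: [0.5901, 0.2137, 0.2893]
tool_rot: [[-0.949, -0.314, 0.02], [-0.314, 0.949, 0.007], [-0.021, -0.0, -1.0]]
wrist_force: [-0.5, -0.3, -0.1]
finger_gap: 0.0076
grasp_force: 43.9
```

```bash
python3 fit.py
python3 - <<'E'
from h import *
for c in("scene","top"):
    bot.camera(c)
    for t in("bombilla","camera","gourd","gourd_mouth","holder"):
        for r in bot.mark_of(c,t)[:2]:print(c,t,round(r["p"],2),world(c,r["at"]))
s=bot.observe();print(s["clock"],s["ee_pos"],abs(np.array(s["qvel"])).max(),s["grasp_force"])
E
```

```text
scene 336 323
 tube dir [-0.0141 -0.015   0.9998] along cx,cy deg [-1.0348 -0.565 ] mean [0.5925 0.2125 0.2281]
 filter local(mm) pct5/50/95 [[ -1.3669 -12.421  -15.4594]
 [  4.0879  -3.5556   1.0225]
 [  7.7777   9.3309  17.02  ]]
 foot z 0.14111558100233657
 face plane x=a*y+b*z+c [ 0.0398 -0.0054  4.5026] 232 yaw deg -2.2776681537280554
top 79 124
 tube dir [-0.0539  0.0043  0.9985] along cx,cy deg [-2.8562  1.2071] mean [0.5878 0.2107 0.2179]
 filter local(mm) pct5/50/95 [[ -3.7167 -11.0411 -12.4589]
 [ -2.9182  -3.2262   4.3644]
 [  4.8115   8.9975  17.5318]]
 foot z 0.14698098903496198
 face plane x=a*y+b*z+c [-0.0032 -0.4514 12.6255] 6 yaw deg 0.1861006620781408
scene bombilla 0.62 [0.5876 0.2176 0.1594]
scene camera 0.86 [ 0.4717  0.2766 -0.0009]
scene camera 0.67 [ 0.7207  0.4605 -0.0021]
scene gourd 0.75 [ 0.5544 -0.1298  0.0331]
scene gourd_mouth 0.89 [ 0.554  -0.1286  0.1168]
scene gourd_mouth 0.17 [ 0.6787 -0.2685  0.0266]
scene holder 0.61 [ 0.5489 -0.1319  0.0262]
top bombilla 0.43 [0.5881 0.2156 0.1631]
top camera 0.77 [0.7258 0.2594 0.0018]
top gourd 0.74 [ 0.5488 -0.1316  0.0344]
top gourd_mouth 0.75 [ 0.5505 -0.1296  0.1182]
top holder 0.61 [ 0.5515 -0.1313  0.0334]
top holder 0.51 [ 0.549  -0.1272  0.0296]
11.8667 [0.5902 0.2138 0.289 ] 0.0019284529137363643 43.87178063392639
```

The filter is on target to within about 2 mm, the face is square within the measurement noise, and the gourd is still upright.

```bash
python3 -c "
from workcell import bot
print(bot.hand_in())"
```

```text
the job is handed in; nothing more can be done
None
```

The job is handed in: the bombilla is out and held steady, upright with the mouthpiece up, its filter about 100 mm in front of the small black camera's lens (within a few mm by my measurements), one broad face square to within about 2°, and the gourd still upright in its holder.

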